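# Unhook a power supply and set it against the flip stop

### The arm

A 6-joint arm with a two-finger parallel gripper is mounted at the origin on a cart in front of the work surface, level with it; the furniture and walls round the work are solid. World frame = base frame: x ahead of the robot, y to its left, z up, the work surface at z = 0. Lengths are in mm, angles in rad, forces in N, time in s.
With the tool pointing down it reaches from about 150 to 775 mm from the base axis. Payload 6.1 kg.
Tool frame: the origin (TCP) lies on the centre line of the jaws, within the pads' length; the fingertips stand arm.finger_overhang ahead of it and the grasp point (between the pads) lies 11 mm behind it (arm.finger_overhang is the distance from the TCP to the fingertips, in mm); z points along the fingers, x is the direction in which the jaws open and shut, and the axes are right-handed (so a half turn about z gives the same grasp; the last joint's range is limited). The gripper opens to 85 mm and grips with 20 to 120 N. Pads are 22 mm wide; open, the fingers measure 114 mm over their backs; the gripper's body (76 mm by 85 mm) begins 54 mm behind the grasp point. The pads swing forward as they close: fully open they stand 13 mm farther back than shut.
Start: joints at [1.338, 0.126, -0.04, 1.405, 0, 1.571], TCP at [121.113, 510.823, 239.295] pointing down, gripper open.
Joint ranges: [-2.72, 2.72], [-0.95, 1.95], [-1.27, 1.35], [-1.78, 2.02], [-1.46, 1.47], [-3.14, 3.14]. Speed limits (rad/s): [2.39, 2.39, 3.01, 3.14, 3.14, 3.14].

### API

Orientations are given as a unit quaternion [x, y, z, w].
In Python, from station import arm gives the robot as it stands. The module is installed in compiled form; this text tells all that it offers.
- The arm moves only by the tool send_rows, never from a script. Its argument "commands" is a list that holds one entry, the list of rows, each a list of 7 numbers: the finger opening in mm, from 0 to 85.4, then the shift along the world's x, y, z in mm, then the turn, a rotation vector about the world's x, y, z in degrees. In form: [[[grip, x, y, z, wx, wy, wz], ...]]. A call has 1 to 20 rows; each row shifts and turns the commanded pose from where the row before left it; what a row does not reach is not made up. A row lasts 1/12 s, in which the tool goes at most 41.7 mm and 7.16 degrees, less where a joint would pass 70% of its speed; a pose out of reach is approached as far as the arm can. A call is refused whole if a number of a shift passes 41.7 or a number of a turn 7.16, either way. A call with a gripper value outside its range is refused whole. The fingers move at their own pace and stop on an object; "squeeze" is the grip in N (left out, the last holds). Time passes only in rows, so rows that do not move let the fingers close. It gives the time, the measured TCP pose, the force and the opening at its end, in the units of the state.
- arm.get_obs(): the state, without advancing time (a new reading comes with each control period).
- arm.read_camera(name): name is "scene" or "top" or "wrist"; returns a dict with "frame" (384x512x3 uint8, blue, green, red), "z_map" (384x512 float32, mm along the optical axis (not along the pixel's ray), 0 where there is no reading), "camera_matrix" (3x3 intrinsics, pixels), "world_from_camera" (4x4, takes a point from camera to world coordinates); the wrist camera has in their place "mount" (4x4, takes a point from camera to tool coordinates, whose origin is the TCP and whose axes are the tool frame's). Camera axes: x right, y up, looking along -z (the intrinsics and any distortion apply to the point x, -y, -z); pixel columns grow to the right and rows downward; lengths in mm; the calibration is good to about 2 mm. A picture is of the moment at which its call begins: read the wrist's pose just before it.
- arm.finish_job(): hands the job in, once; it reports no verdict.
The state is a dict: "time_s": time; "joint_positions": joint angles; "qvel": joint speeds; "effort": joint torques, N m; "tcp_pos": TCP position; "ee_rot": TCP orientation; "force": force on the tool from outside, world axes, zero at the start; "moment": the same for the moment, N m; "grip_width": finger opening in mm.
Only numpy, scipy, OpenCV 4.12 (cv2) and the standard library are available. Lean on these libraries where they do the work, as an engineer would, in place of code of your own. Each camera call takes 0.05 s, during which the arm holds its last target.

### The job

The shorter of the two power supplies hanging on the sloping test stand is to be opened on the work board. First flip the board's hinged stop fully down; then slide the shorter supply up the slope until its keyholes let it go, lift it off its studs without forcing it, and lay it on the board, vented cover up and keyhole end towards the fence, snug and square against both the fence and the stop. Do not drop it, leave the longer supply hanging, and do not disturb the other things on the bench.

Things in the scene. Friction and masses are not known exactly. Their poses are not given: they have to be found in the camera images.
- supply_short: Shorter power supply, 0.2 to 0.35 kg: sheet case 54 wide, 76 long, 36 high, on a 3 mm back plate; a 37 mm tongue of the plate with two keyholes juts out at one end. Origin: on the back face, midway between the keyholes' wide ends. x runs to the tongue's free edge, z out through the vented cover. Tongue x = -12 to +25, case x = -88 to -12, z = 0 to 36. Hangs back to the panel, x up the slope
- keyholes (a point): The shorter supply's origin. Keyholes at y = +-13.5: wide end 15 in diameter at x = 0, then a slot 7 wide along +x, closed at x = 16.5. Hung, the studs sit in the closed ends, at x = 14: slide the supply 14 up the slope along its own x until the stud heads stand in the wide ends (+-2 will do; 5 farther the holes stop it), then lift it along its own z by over 10.
- short_grip (a point): Middle of the shorter supply's case, where it can be gripped across its flat sides (54 apart along its y): x = -50, z = 24 in its own frame.
- supply_long: Longer power supply of the same make, case 126 long (x = -138 to -12 in its frame), hung the same way at the other station. Stays hanging. Origin and axes as for the shorter one.
- stand: Fixed sheet-metal test stand, 250 wide (y), 165 deep, 145 high. Origin: on the bench under its centre. Its panel slopes at 45 degrees, facing the robot (-x), rising to +x. Two stations 72 either side of the middle; the supplies may hang either way round. Each has two studs 27 apart: shank 5 in diameter, head 9.6, from 5.8 to 9.3 above the panel.
- studs_left (a point): Midpoint between the two studs of the left (+y) station, on the panel's face. The supply hung there is free when its origin coincides with this point.
- studs_right (a point): The same for the right (-y) station.
- board: Fixed plywood work board, 150 (x) by 220 (y), its top 17 above the bench. Origin: on the bench under its centre. Along the far (+x) edge a fence, its top at z = 43, its face at x = +55. The stop, when down, lies along x in front of the fence near the right end, its working face at y = -80 facing +y. A supply against both has its origin at x = +30, y = -53, z = 17, axes parallel to the board's.
- stop_flag (a joint): Angle of the hinged stop: 0 = fully down, level across the board; 1.4 to 1.8 = raised, standing up over the fence. It stays where it is left; under 2 N at the free end moves it. A steel bar 10 thick (along the fence), 20 high, reaching 98 from the hinge; down, it spans x = -36 to +54, z = 18.5 to 39 in the board's frame.
- flag_hinge (a point): On the stop's hinge axis (parallel to the board's y), mid bar: x = +62, y = -85, z = 50 in the board's frame. The bar swings from above the hinge to the board's -x and down. Its upper face when down, which is its rear (+x) face when raised upright, lies 11 from the axis plane: below the hinge when down, 11 in front (-x) of it when upright.
- jar: Bystander: small glass jar with lid, 60 across, 51 high, behind the board. Origin: centre of its underside.
- tape: Bystander: roll of tape lying flat, 66 across, 20 high, at the left. Origin: centre of its underside.
- tweezers: Bystander: steel tweezers lying flat, 122 long, 11 high, near the front edge of the bench. Origin: centre of the underside.
- tin: Bystander: flat white case with a dark panel on top, 59 by 101 by 20, right of the board. Origin: centre of its underside.

How it is judged (in metres and radians):
On the way, in this order (a step that is already met when the one before it is completed fails the run):
1. the stop is flipped fully down while the shorter supply still hangs (value of joint stop_flag below 0.06 rad and distance of supply_short from where it was at the start of the episode below 0.01 m), for 0.2 s.
2. the shorter supply is off its studs (distance between supply_short and studs_left above 0.04 m and distance between supply_short and studs_right above 0.04 m), for 0.2 s.
At the end, for the whole second after the job is handed in: The stop is down (within 0.06 rad). The shorter supply lies at rest on the board, cover up, keyhole end to the fence: end edge within 5 mm of the fence, side within 3.5 mm of the stop, square within 0.06 rad, back on the board within 2.5 mm. The longer supply still hangs where it hung, within 12 mm (value of joint stop_flag below 0.06 rad and x of supply_short in the frame of board between 0.025 and 0.033 m and y of supply_short in the frame of board between -0.0565 and -0.0495 m and z of supply_short in the frame of board below 0.0195 m and angle between the x axis of supply_short and the x axis of board, either way round below 0.06 rad and angle between supply_short's own z axis and vertical below 0.06 rad and linear speed of supply_short below 0.01 m/s and distance of supply_long from where it was at the start of the episode below 0.012 m); the robot touches nothing.
It fails at once if the longer supply is shifted by more than 12 mm (distance of supply_long from where it was at the start of the episode above 0.012 m).
It fails at once if the shorter supply is forced on its studs or against the stand with more than 60 N (contact force between supply_short and stand above 60 N).
It fails at once if the shorter supply is dropped or flung (faster than 1.3 m/s) (linear speed of supply_short above 1.3 m/s).
It fails at once if a bystander is shifted by more than 20 mm (distance of any of jar, tape, tweezers, tin from where it was at the start of the episode above 0.02 m).
It also fails if it takes over 64 s, if anything falls off the work surface, if the arm or the gripper's body presses on something with over 40 N, if the wrist force passes 120 N, or if a joint passes its speed limit or range.

## Working session

There is one attempt and no reset: what is moved stays moved. The work goes in short steps, Python scripts to look and compute and a tool call to move; the robot and the scene stay as the last step left them, time stands still between calls to the robot, and variables do not carry over. Pictures are saved under pics/ and viewed, and the job is handed in when it is done.

Besides the shell and the picture viewer there is one more tool, called after ">>>" by a JSON object that holds its "method" and its "body", one argument or row to a line. send_rows: Moves the arm, as the interface text tells. Its arguments: {"type":"object","properties":{"commands":{"type":"array"},"squeeze":{"type":"number"}},"required":["commands"]}

```bash
mkdir -p pics; ls
python3 - <<'E'
from station import arm
import cv2,numpy as np
o=arm.get_obs();print({k:np.round(v,3) for k,v in o.items()}, arm.finger_overhang)
for n in ("scene","top","wrist"):
    c=arm.read_camera(n);cv2.imwrite(f"pics/{n}0.png",c["frame"])
    np.savez(f"{n}0.npz",**c)
    print(n,c["camera_matrix"],np.round(c.get("world_from_camera",c.get("mount")),3),[k for k in c])
E
```

```text
pics
{'time_s': np.float64(0.0), 'joint_positions': array([ 1.338,  0.126, -0.041,  1.405, -0.   ,  1.571]), 'qvel': array([ 0.001, -0.   ,  0.   ,  0.001, -0.003, -0.   ]), 'effort': array([-3.0000e-03, -4.3591e+01,  3.5293e+01,  1.7000e-02, -0.0000e+00,
       -0.0000e+00]), 'tcp_pos': array([121.028, 510.466, 238.522]), 'ee_rot': array([ 0.784,  0.62 , -0.001,  0.001]), 'force': array([ 0.577, -0.255,  0.931]), 'moment': array([-0.052,  0.004,  0.001]), 'grip_width': np.float64(85.463)} 8.0
scene [[450.39676318   0.         254.5161817 ]
 [  0.         450.39676318 187.61136489]
 [  0.           0.           1.        ]] [[-9.820000e-01 -1.150000e-01  1.490000e-01  7.823280e+02]
 [ 1.870000e-01 -6.840000e-01  7.050000e-01  1.147269e+03]
 [ 2.100000e-02  7.200000e-01  6.940000e-01  1.196289e+03]
 [ 0.000000e+00  0.000000e+00  0.000000e+00  1.000000e+00]] ['frame', 'z_map', 'camera_matrix', 'world_from_camera']
top [[384.95384329   0.         262.07127412]
 [  0.         384.95384329 194.22373775]
 [  0.           0.           1.        ]] [[ 1.400000e-02  9.980000e-01 -5.700000e-02  4.725870e+02]
 [-1.000000e+00  1.300000e-02 -2.400000e-02  4.984600e+01]
 [-2.300000e-02  5.700000e-02  9.980000e-01  1.608262e+03]
 [ 0.000000e+00  0.000000e+00  0.000000e+00  1.000000e+00]] ['frame', 'z_map', 'camera_matrix', 'world_from_camera']
wrist [[314.60860536   0.         253.02024452]
 [  0.         314.60860536 191.50322247]
 [  0.           0.           1.        ]] [[   1.       0.      -0.       1.485]
 [  -0.      -0.948   -0.319  -82.479]
 [  -0.       0.319   -0.948 -135.   ]
 [   0.       0.       0.       1.   ]] ['frame', 'z_map', 'camera_matrix', 'mount']
```

View pics/scene0.png

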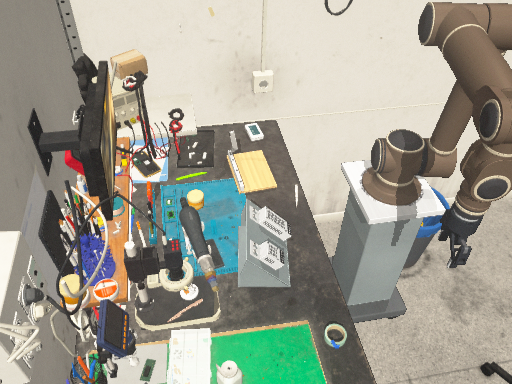

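View pics/top0.png

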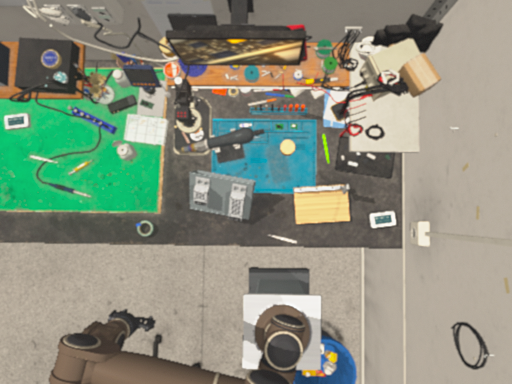

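View pics/wrist0.png

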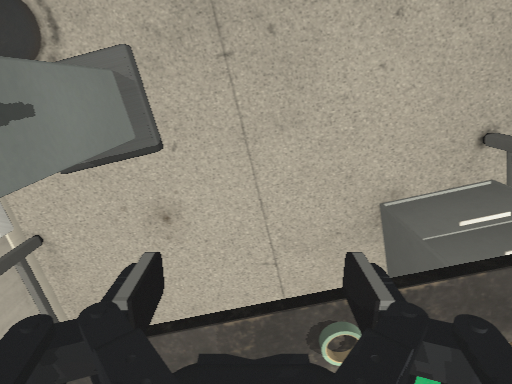

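Run:
```python
import cv2,numpy as np
a=np.load("top0.npz")["frame"][155:255,125:415]; b=np.load("scene0.npz")["frame"][110:300,160:320]
cv2.imwrite("pics/t1.png",cv2.resize(a,None,fx=2.75,fy=2.75,interpolation=cv2.INTER_CUBIC))
cv2.imwrite("pics/s1.png",cv2.resize(b,None,fx=3.1,fy=3.1,interpolation=cv2.INTER_CUBIC))
```

```text
(no output)
```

View pics/t1.png

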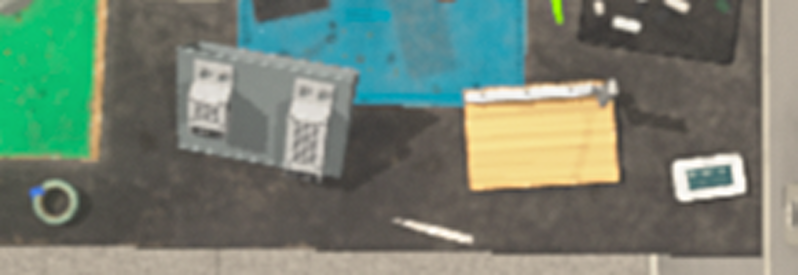

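View pics/s1.png

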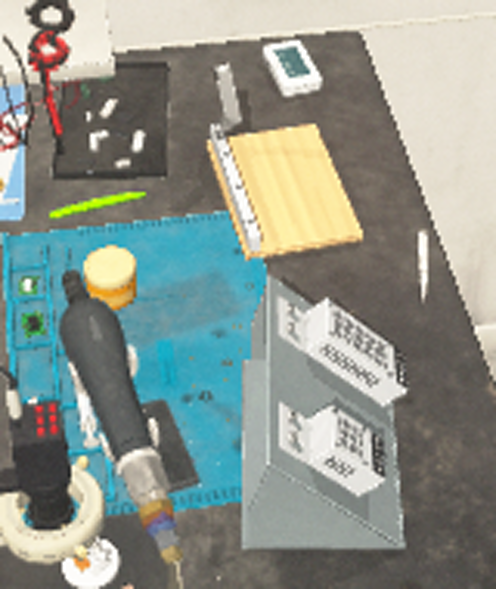

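```bash
cat > h.py <<'E'
import numpy as np,cv2
from scipy.spatial.transform import Rotation as R
def wfc(c,tcp=None,q=None):
    if "world_from_camera" in c: return np.array(c["world_from_camera"])
    T=np.eye(4);T[:3,:3]=R.from_quat(q).as_matrix();T[:3,3]=tcp
    return T@np.array(c["mount"])
def ray(c,T,uv):
    K=np.array(c["camera_matrix"]);uv=np.atleast_2d(np.array(uv,float))
    d=np.c_[(uv[:,0]-K[0,2])/K[0,0],-(uv[:,1]-K[1,2])/K[1,1],-np.ones(len(uv))]
    return T[:3,3],d@T[:3,:3].T
def onz(c,T,uv,z):
    o,d=ray(c,T,uv);return o+d*((z-o[2])/d[:,2])[:,None]
def onplane(c,T,uv,p,n):
    o,d=ray(c,T,uv);return o+d*(((p-o)@n)/(d@n))[:,None]
def cloud(c,T):
    z=np.array(c["z_map"]);h,w=z.shape;v,u=np.mgrid[:h,:w]
    o,d=ray(c,T,np.c_[u.ravel(),v.ravel()])
    P=(o+d*z.reshape(-1,1)).reshape(h,w,3);P[z==0]=np.nan;return P
E
python3 - <<'E'
from h import *
np.set_printoptions(precision=1,suppress=True)
c=dict(np.load("top0.npz"));T=wfc(c)
f=lambda l:np.array(l)/2.75+[125,155]-.32
print("board front",onz(c,T,f([(470,190),(620,183)]),17)); print("back top fence",onz(c,T,f([(464,90),(617,82)]),43))
print("stand",onz(c,T,f([(177,148),(343,180)]),0),onz(c,T,f([(180,45),(357,70)]),145))
print("tape,tweez,tin",onz(c,T,f([(55,203),(395,220),(472,242),(710,177)]),10))
P=cloud(c,T)
for uv in [(200,195),(215,205),(230,195),(239,205),(320,205),(320,191),(344,187),(344,190),(290,147)]: print(uv,P[uv[1],uv[0]])
E
```

```text
board front [[ 442.9  -52.2   17. ]
 [ 456.6 -275.5   17. ]]
back top fence [[ 590.9  -40.3   43. ]
 [ 605.6 -265.6   43. ]]
stand [[499.9 393.5   0. ]
 [454.9 139.2   0. ]] [[641.2 361.9 145. ]
 [609.2 114.2 145. ]]
tape,tweez,tin [[ 413.9  574.9   10. ]
 [ 396.2   59.5   10. ]
 [ 365.1  -56.4   10. ]
 [ 467.5 -410.9   10. ]]
(200, 195) [551.  326.7 118.1]
(215, 205) [514.8 277.4  49.1]
(230, 195) [554.  212.5  91.6]
(239, 205) [514.4 174.7 109.6]
(320, 205) [ 521.3 -151.    24.1]
(320, 191) [ 579.7 -152.1   12.6]
(344, 187) [ 590.5 -234.1  102. ]
(344, 190) [ 579.4 -236.    92.4]
(290, 147) [754.4 -24.2  55.6]
```

>>> {"method": "send_rows", "body": {
  "commands": [
    [[0, 20, -31, 4, 0, 0, 6.6], [0, 20, -31, 4, 0, 0, 6.6], [0, 20, -31, 4, 0, 0, 0], [0, 20, -31, 4, 0, 0, 0], [0, 20, -31, 4, 0, 0, 0], [0, 20, -31, 4, 0, 0, 0], [0, 20, -31, 4, 0, 0, 0], [0, 20, -31, 4, 0, 0, 0], [0, 20, -31, 4, 0, 0, 0], [0, 20, -31, 4, 0, 0, 0], [0, 20, -31, 4, 0, 0, 0], [0, 20, -31, 4, 0, 0, 0], [0, 20, -31, 4, 0, 0, 0], [0, 20, -31, 4, 0, 0, 0], [0, 20, -31, 4, 0, 0, 0], [0, 20, -31, 4, 0, 0, 0], [0, 0, 0, 0, 0, 0, 0], [0, 0, 0, 0, 0, 0, 0]]
  ]
}}

```text
time_s: 1.65
tcp_pos: [441.7, 13.2, 302.8]
ee_rot: [0.709, 0.705, -0.0, -0.0]
force: [-1.1, 0.3, 0.2]
grip_width: -0.2
```

```bash
cat >> h.py <<'E'
def snap(arm,tag,cam="wrist"):
    o=arm.get_obs();c=arm.read_camera(cam)
    T=wfc(c,o["tcp_pos"],o["ee_rot"]);np.savez(tag+".npz",T=T,**c);cv2.imwrite(f"pics/{tag}.png",c["frame"]);return o,c,T
E
python3 - <<'E'
from h import *;from station import arm
np.set_printoptions(precision=4,suppress=True)
o,c,T=snap(arm,"w1");print(o["time_s"],o["joint_positions"],o["tcp_pos"],o["ee_rot"],o["grip_width"])
E
```

```text
1.65 [ 0.0298 -0.0217 -0.0571  1.5367  0.0001  0.0363] [441.6847  13.2063 302.7594] [ 0.7094  0.7048 -0.0004 -0.0005] -0.2277727458554044
```

View pics/w1.png

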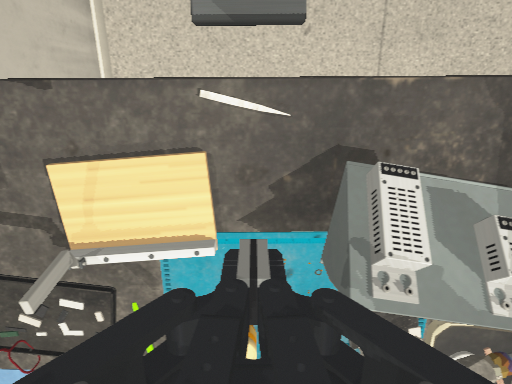

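```bash
python3 - <<'E'
from h import *
np.set_printoptions(precision=2,suppress=True)
c=dict(np.load("w1.npz"));T=c["T"];f=c["frame"]
hsv=cv2.cvtColor(f,cv2.COLOR_BGR2HSV)
m=cv2.inRange(hsv,(12,60,120),(28,255,255));m[:, 230:]=0;m[:140]=0;m[270:]=0
m=cv2.morphologyEx(m,cv2.MORPH_OPEN,np.ones((5,5)))
cn=max(cv2.findContours(m,0,1)[0],key=cv2.contourArea)
p=cn[:,0,:].astype(float);x,y,w,h=cv2.boundingRect(cn);print(x,y,w,h)
q=cv2.approxPolyDP(cn,4,True)[:,0];print(q.tolist())
# front edge: per column min row ; right edge: per row max col
cols=range(60,200);fr=[(u,np.where(m[:,u])[0].min()-.5) for u in cols]
bk=[(u,np.where(m[:,u])[0].max()+.5) for u in range(85,205)]
rt=[(np.where(m[v])[0].max()+.5,v) for v in range(160,230)]
lf=[(np.where(m[v])[0].min()-.5,v) for v in range(170,225)]
def line(uv,z):
    P=onz(c,T,uv,z)[:,:2];vx,vy,a,b=cv2.fitLine(P.astype(np.float32),cv2.DIST_HUBER,0,.01,.01).ravel();return np.array([a,b]),np.array([vx,vy]),np.rad2deg(np.arctan2(vy,vx))
for n,l in(("front",fr),("back",bk),("right",rt),("left",lf)): print(n,line(l,17))
P=cloud(c,T)
for uv in[(130,180),(130,220),(200,180),(140,257),(180,252),(45,282),(40,290),(60,265),(72,258)]:print(uv,P[uv[1],uv[0]])
E
python3 - <<'E'
import cv2,numpy as np
f=np.load("w1.npz")["frame"]
cv2.imwrite("pics/w1a.png",cv2.resize(f[140:320,0:230],None,fx=3.3,fy=3.3,interpolation=cv2.INTER_CUBIC))
cv2.imwrite("pics/w1b.png",cv2.resize(f[150:330,310:512],None,fx=3.3,fy=3.3,interpolation=cv2.INTER_CUBIC))
E
```

```text
47 151 169 99
[[206, 152], [48, 164], [70, 249], [215, 239]]
front (array([ 449.9 , -153.33], dtype=float32), array([ 0.07, -1.  ], dtype=float32), np.float32(-85.77352))
back (array([ 582.66, -148.18], dtype=float32), array([ 0.07, -1.  ], dtype=float32), np.float32(-85.73664))
right (array([505.6 , -44.05], dtype=float32), array([1.  , 0.07], dtype=float32), np.float32(4.1715965))
left (array([ 507.66, -267.35], dtype=float32), array([1.  , 0.08], dtype=float32), np.float32(4.307136))
(130, 180) [ 482.67 -156.55   17.55]
(130, 220) [ 543.28 -164.56   17.34]
(200, 180) [483.26 -59.11  17.71]
(140, 257) [ 588.86 -146.46   43.9 ]
(180, 252) [582.08 -89.44  42.39]
(45, 282) [ 577.62 -231.64  119.48]
(40, 290) [ 580.85 -231.26  130.39]
(60, 265) [ 574.44 -231.92   87.42]
(72, 258) [ 579.86 -232.06   60.99]
```

View pics/w1a.png

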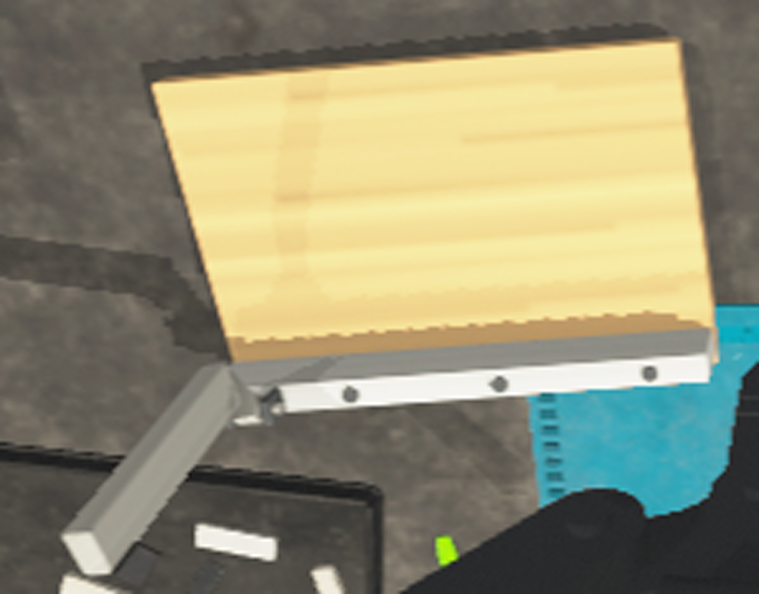

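View pics/w1b.png

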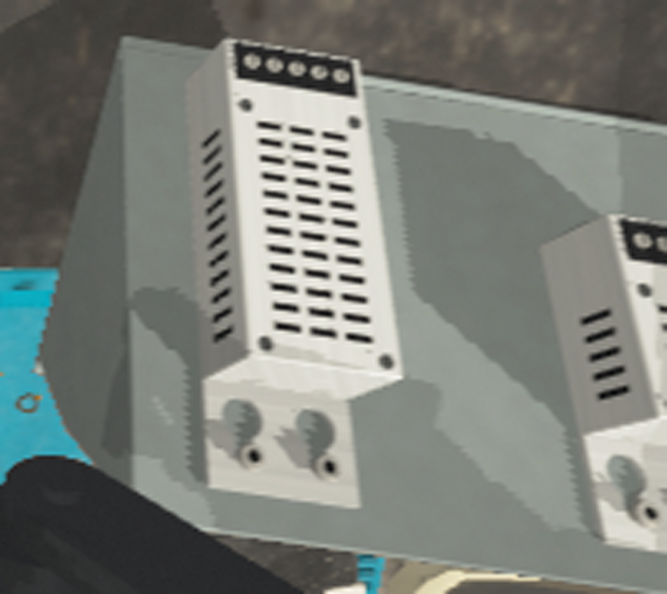

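>>> {"method": "send_rows", "body": {
  "commands": [
    [[0, 18.5, -24.5, -7, 0, 0, 4.2], [0, 18.5, -24.5, -7, 0, 0, 0], [0, 18.5, -24.5, -7, 0, 0, 0], [0, 18.5, -24.5, -7, 0, 0, 0], [0, 18.5, -24.5, -7, 0, 0, 0], [0, 18.5, -24.5, -7, 0, 0, 0], [0, 18.5, -24.5, -7, 0, 0, 0], [0, 18.5, -24.5, -7, 0, 0, 0], [0, 18.5, -24.5, -7, 0, 0, 0], [0, 18.5, -24.5, -7, 0, 0, 0], [0, 0, 0, -25, 0, 0, 0], [0, 0, 0, -25, 0, 0, 0], [0, 0, 0, -25, 0, 0, 0], [0, 0, 0, -25, 0, 0, 0], [0, 0, 0, 0, 0, 0, 0], [0, 0, 0, 0, 0, 0, 0]]
  ]
}}

```text
time_s: 3.03
tcp_pos: [625.2, -228.2, 132.3]
ee_rot: [0.681, 0.732, -0.001, -0.002]
force: [-0.1, 0.4, 0.8]
grip_width: -0.1
```

Run:
```python
from h import *;from station import arm
np.set_printoptions(precision=4,suppress=True)
o,c,T=snap(arm,"w2");print(o["time_s"],o["joint_positions"],o["tcp_pos"],o["ee_rot"],o["force"])
snap(arm,"s2","scene");f=np.load("s2.npz")["frame"];cv2.imwrite("pics/s2z.png",cv2.resize(f[110:300,160:320],None,fx=3,fy=3))
```

```text
3.0333 [-0.35    0.4127  0.1015  1.2632  0.0001 -0.4229] [ 625.2107 -228.1518  132.2961] [ 0.6809  0.7324 -0.0006 -0.0017] [-0.1461  0.3958  0.7553]
```

View pics/w2.png

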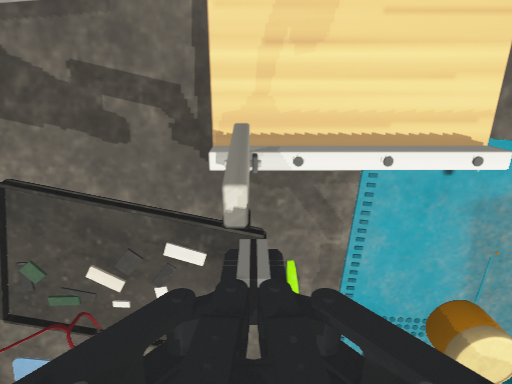

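View pics/s2z.png

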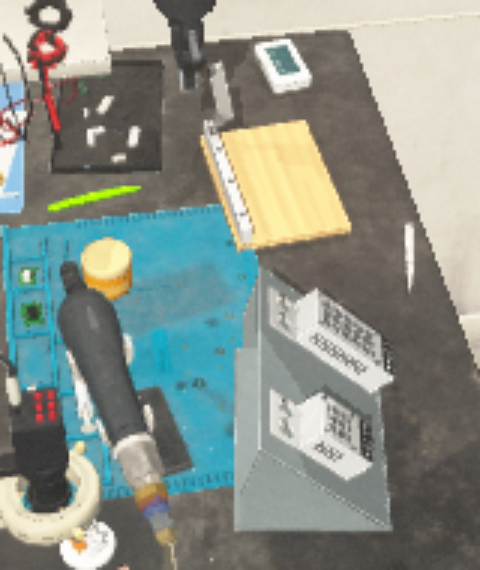

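>>> {"method": "send_rows", "body": {
  "commands": [
    [[0, -15.5, -3, 0, 0, 0, 0], [0, -15.5, -3, 0, 0, 0, 0], [0, -19, -1.4, -5, 0, 0, 0], [0, -17, -1.2, -10, 0, 0, 0], [0, -14, -1, -14, 0, 0, 0], [0, -9.5, -0.7, -17, 0, 0, 0], [0, -4.5, -0.3, -19, 0, 0, 0], [0, 0, 0, -16, 0, 0, 0], [0, 0, 0, 0, 0, 0, 0], [0, 0, 0, 0, 0, 0, 0]]
  ]
}}

```text
time_s: 3.97
tcp_pos: [531.7, -240.8, 53.8]
ee_rot: [0.682, 0.732, 0.0, 0.001]
force: [-0.4, -0.6, -0.1]
grip_width: -0.5
```

Run:
```python
from h import *;from station import arm
np.set_printoptions(precision=4,suppress=True)
o,c,T=snap(arm,"w3");print(o["time_s"],o["tcp_pos"],o["force"])
```

```text
3.9667 [ 531.7438 -240.8313   53.8448] [-0.417  -0.5972 -0.11  ]
```

View pics/w3.png

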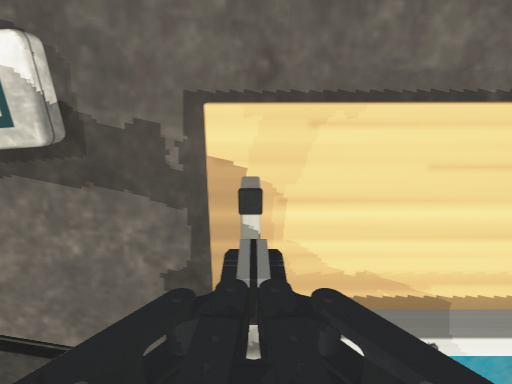

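>>> {"method": "send_rows", "body": {
  "commands": [
    [[0, 0, 0, -6, 0, 0, 0], [0, 0, 0, -6, 0, 0, 0], [0, 0, 0, 0, 0, 0, 0], [0, 0, 0, 0, 0, 0, 0]]
  ]
}}

```text
time_s: 4.35
tcp_pos: [533.5, -241.6, 46.4]
ee_rot: [0.682, 0.732, 0.001, 0.004]
force: [-9.2, 3.9, 30.8]
grip_width: -0.1
```

>>> {"method": "send_rows", "body": {
  "commands": [
    [[0, 0, 0, 12, 0, 0, 0], [0, 0, 0, 30, 0, 0, 0], [0, -10, 20, 35, 0, 0, 0], [0, -10, 20, 35, 0, 0, 0], [0, -10, 20, 35, 0, 0, 0], [0, -10, 20, 35, 0, 0, 0], [0, 0, 0, 0, 0, 0, 0], [0, 0, 0, 0, 0, 0, 0]]
  ]
}}

```text
time_s: 5.02
tcp_pos: [492.5, -160.3, 225.9]
ee_rot: [0.681, 0.732, 0.001, 0.003]
force: [0.8, -0.1, -0.5]
grip_width: -0.2
```

Run:
```python
from h import *;from station import arm
np.set_printoptions(precision=4,suppress=True)
o,c,T=snap(arm,"w4");print(o["time_s"],o["tcp_pos"],o["ee_rot"],o["force"])
```

```text
5.0167 [ 492.4628 -160.3434  225.8628] [0.681  0.7323 0.0014 0.0031] [ 0.7511 -0.0698 -0.4604]
```

View pics/w4.png

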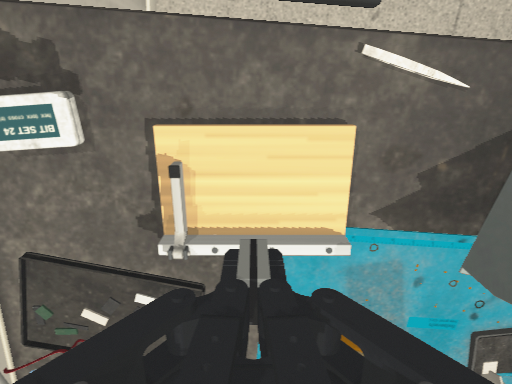

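```bash
cat > brd.py <<'E'
from h import *
np.set_printoptions(precision=2,suppress=True)
c=dict(np.load("w4.npz"));T=c["T"];f=c["frame"]
hsv=cv2.cvtColor(f,cv2.COLOR_BGR2HSV)
for name,row in(("row",f[195,140:380]),("col",f[110:260,300])):
    pass
g=cv2.cvtColor(f,cv2.COLOR_BGR2GRAY).astype(float)
print("col300",[(v,f[v,300].tolist()) for v in list(range(121,129))+list(range(222,258))])
print("row150",[(u,f[150,u].tolist()) for u in list(range(150,160))+list(range(348,358))])
print("row200",[(u,f[200,u].tolist()) for u in range(168,192)])
E
python3 brd.py
python3 - <<'E'
import cv2,numpy as np
f=np.load("w4.npz")["frame"]
cv2.imwrite("pics/w4a.png",cv2.resize(f[110:270,140:370],None,fx=3.4,fy=3.4,interpolation=cv2.INTER_NEAREST))
E
```

```text
col300 [(121, [68, 76, 80]), (122, [68, 75, 79]), (123, [67, 75, 78]), (124, [79, 109, 131]), (125, [104, 153, 192]), (126, [146, 217, 242]), (127, [154, 226, 245]), (128, [154, 225, 245]), (222, [152, 224, 244]), (223, [153, 225, 245]), (224, [153, 226, 245]), (225, [155, 227, 245]), (226, [154, 225, 245]), (227, [113, 167, 208]), (228, [102, 152, 188]), (229, [101, 151, 186]), (230, [99, 148, 185]), (231, [100, 148, 183]), (232, [99, 148, 182]), (233, [98, 145, 180]), (234, [104, 143, 171]), (235, [126, 137, 139]), (236, [130, 138, 138]), (237, [131, 138, 140]), (238, [129, 137, 138]), (239, [129, 137, 137]), (240, [129, 137, 139]), (241, [131, 139, 140]), (242, [134, 142, 143]), (243, [133, 140, 141]), (244, [159, 169, 170]), (245, [226, 234, 235]), (246, [236, 241, 242]), (247, [235, 240, 241]), (248, [234, 239, 240]), (249, [235, 240, 241]), (250, [237, 242, 242]), (251, [237, 242, 243]), (252, [238, 243, 243]), (253, [239, 243, 244]), (254, [234, 240, 241]), (255, [144, 155, 158]), (256, [177, 161, 57]), (257, [179, 163, 62])]
row150 [(150, [72, 81, 84]), (151, [72, 80, 84]), (
[... 295 characters left out ...]
245]), (353, [130, 189, 225]), (354, [89, 103, 111]), (355, [84, 95, 98]), (356, [82, 91, 96]), (357, [85, 94, 99])]
row200 [(168, [112, 168, 209]), (169, [112, 168, 208]), (170, [112, 168, 208]), (171, [111, 164, 203]), (172, [152, 180, 200]), (173, [193, 210, 214]), (174, [206, 220, 223]), (175, [208, 221, 224]), (176, [209, 222, 225]), (177, [210, 223, 226]), (178, [212, 223, 226]), (179, [213, 224, 227]), (180, [202, 216, 220]), (181, [168, 181, 186]), (182, [142, 154, 158]), (183, [141, 153, 157]), (184, [142, 161, 172]), (185, [136, 185, 218]), (186, [132, 200, 234]), (187, [132, 201, 234]), (188, [133, 201, 234]), (189, [132, 201, 234]), (190, [132, 200, 234]), (191, [133, 201, 234])]
```

View pics/w4a.png

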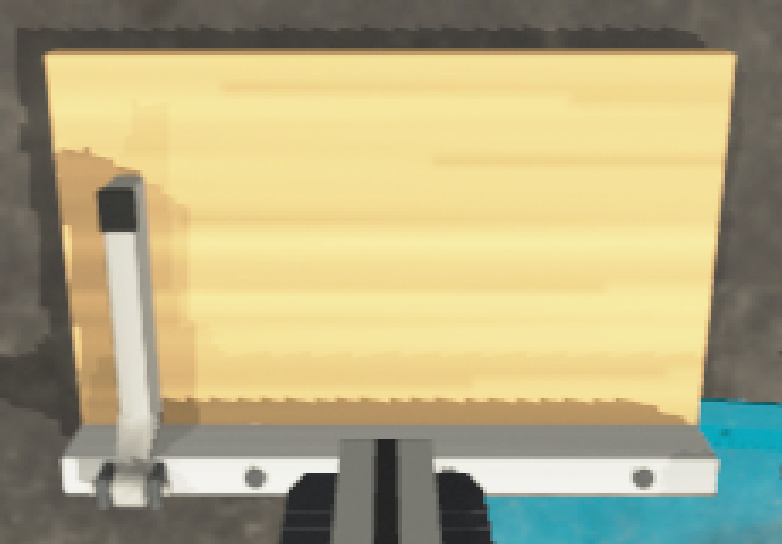

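Run:
```python
from h import *
np.set_printoptions(precision=2,suppress=True)
c=dict(np.load("w4.npz"));T=c["T"]
for n,uv,z in (("front",(300,125.4),17),("fence bot",(300,234.4),17),("fence top",(300,244.2),43),("fence back",(300,254.9),43),("L",(154.9,150),17),("R",(353.3,150),17),("stoptop",(180.6,200),39),("stopL",(171.8,200),39),("stopbot",(184.4,200),18.5)):
    p=onz(c,T,uv,z)[0]; y=np.deg2rad(4.17);ux=np.array([np.cos(y),np.sin(y)]);uy=np.array([-ux[1],ux[0]])
    C=np.array([526.5,-154.3]);print(n,p,"board",(p[:2]-C)@ux,(p[:2]-C)@uy)
P=cloud(c,T);print(np.nanmedian(P[140:220,220:340,2]),P[200,176],P[185,175],P[225,178],P[250,300])
```

```text
front [ 448.76 -111.71   17.  ] board -74.44214922289378 48.126323653189786
fence bot [578.05 -95.97  17.  ] board 55.65872230835553 54.42482173737862
fence top [577.53 -99.67  43.  ] board 54.86530256082877 50.7795496566349
fence back [591.2 -98.   43. ] board 68.61816417848884 51.445358974677326
L [ 487.07 -268.29   17.  ] board -47.61000589991608 -110.82484329740757
R [471.07 -49.86  17.  ] board -47.69158761684961 108.19497528468132
stoptop [ 535.5  -235.23   39.  ] board 3.0931755148284457 -81.37382241514771
stopL [ 536.21 -244.81   39.  ] board 3.100776076638745 -90.97976354480618
stopbot [ 543.2  -235.35   18.5 ] board 10.766774517931207 -82.0524672718
17.489244490721774 [ 535.53 -240.03   39.88] [ 518.43 -240.99   39.85] [ 565.43 -238.06   39.64] [584.26 -99.01  44.15]
```

>>> {"method": "send_rows", "body": {
  "commands": [
    [[85, -2, 41, 25, 0, 0, -6.6], [85, -2, 41, 25, 0, 0, -6.6], [85, -2, 41, 24, -1, -6.35, 0], [85, -2, 41, 0, -1, -6.35, 0], [85, -2, 41, 0, -1, -6.35, 0], [85, -2, 41, 0, -1, -6.35, 0], [85, -2, 41, 0, -1, -6.35, 0], [85, -2, 41, 0, -1, -6.35, 0], [85, -2, 41, -26, -1, -6.35, 0], [85, -2, 41, -26, 0, 0, 0], [85, -3, 41, -26, 0, 0, 0], [85, -3, 41, -26, 0, 0, 0], [85, 0, 0, 0, 0, 0, 0], [85, 0, 0, 0, 0, 0, 0]]
  ]
}}

```text
time_s: 6.23
tcp_pos: [466.9, 287.5, 193.1]
ee_rot: [0.704, 0.603, 0.241, 0.287]
force: [-0.1, -1.0, 0.6]
grip_width: 85.2
```

Run:
```python
from h import *;from station import arm
np.set_printoptions(precision=4,suppress=True)
o,c,T=snap(arm,"w5");print(o["time_s"],o["joint_positions"],o["tcp_pos"],R.from_quat(o["ee_rot"]).as_matrix(),o["force"])
```

```text
6.2333 [ 0.8699 -0.1612 -0.6356  0.6363 -0.639   0.8688] [466.9288 287.4867 193.1434] [[ 0.1553  0.7111  0.6857]
 [ 0.9878 -0.1076 -0.1122]
 [-0.006   0.6948 -0.7192]] [-0.0728 -0.9774  0.6109]
```

View pics/w5.png

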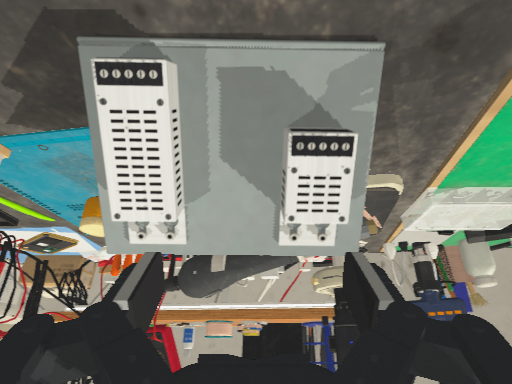

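Run:
```python
from h import *
np.set_printoptions(precision=4,suppress=True)
c=dict(np.load("w5.npz"));T=c["T"];f=c["frame"]
cv2.imwrite("pics/w5a.png",cv2.resize(f[120:255,265:375],None,fx=4.4,fy=4.4,interpolation=cv2.INTER_NEAREST))
P=cloud(c,T)
pts=np.concatenate([P[60:240:2,195:270:2].reshape(-1,3),P[60:115:2,300:360:2].reshape(-1,3)])
pts=pts[~np.isnan(pts).any(1)]
m=pts.mean(0);
for _ in range(3):
    m=pts.mean(0);n=np.linalg.svd(pts-m,full_matrices=False)[2][2];n*=np.sign(n[2]);d=(pts-m)@n;print(len(pts),d.std(),m,n);pts=pts[abs(d)<2.5]
Q=P[140:215,300:345].reshape(-1,3);print("cover h",np.nanmedian((Q-m)@n),"back plate?",np.nanmedian((P[225:245,306:312].reshape(-1,3)-m)@n))
np.savez("plane.npz",m=m,n=n)
print("slope",np.rad2deg(np.arccos(n[2])),"yaw",np.rad2deg(np.arctan2(-n[1],-n[0])))
```

```text
4246 0.6933131719822401 [538.6622 274.6159  64.8009] [-0.6976  0.1197  0.7064]
4246 0.6933131719822401 [538.6622 274.6159  64.8009] [-0.6976  0.1197  0.7064]
4246 0.6933131719822401 [538.6622 274.6159  64.8009] [-0.6976  0.1197  0.7064]
cover h 36.20236681698013 back plate? 2.980370006980359
slope 45.05332872734195 yaw -9.733540814220845
```

View pics/w5a.png

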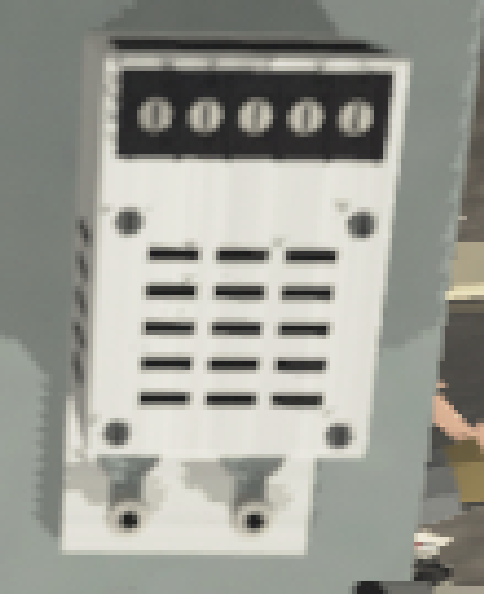

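Run:
```python
from h import *
np.set_printoptions(precision=2,suppress=True)
c=dict(np.load("w5.npz"));T=c["T"];d=np.load("plane.npz");m,n=d["m"],d["n"]
f=lambda l:np.array(l)/4.4+[265,120]-.4
yw=np.arctan2(-n[1],-n[0]);uy=np.array([-np.sin(yw),np.cos(yw),0]);ux=np.cross(uy,n);print("ux",ux,"uy",uy)
cov=onplane(c,T,f([(104,55),(411,60),(88,455),(368,458)]),m+36*n,n)
ton=onplane(c,T,f([(62,552),(305,553)]),m+3*n,n)
st=onplane(c,T,f([(128,520),(254,520)]),m+9.3*n,n)
so=(st.mean(0)-9.3*n)
print("studs",st,np.linalg.norm(st[0]-st[1]),"studs_left",so)
for name,q in(("cover",cov),("tongue",ton),("stud",st)):
    r=q-so;print(name,np.c_[r@ux,r@uy,r@n])
o=so-14*ux
print("origin est",o)
g=o-50*ux+24*n;print("grip",g)
```

```text
ux [ 0.7  -0.12  0.71] uy [0.17 0.99 0.  ]
studs [[602.34 306.32 135.47]
 [606.71 333.04 135.26]] 27.067034022742614 studs_left [611.01 318.57 128.8 ]
cover [[-101.63  -26.56   36.  ]
 [-101.47   27.01   36.  ]
 [ -26.31  -26.01   36.  ]
 [ -26.29   27.43   36.  ]]
tongue [[ 11.15 -26.75   3.  ]
 [ 10.81  27.1    3.  ]]
stud [[  0.15 -13.53   9.3 ]
 [ -0.15  13.53   9.3 ]]
origin est [601.27 320.24 118.89]
grip [549.71 329.08 100.46]
```

```bash
cat > tgt.py <<'E'
from h import *;from station import arm
np.set_printoptions(precision=2,suppress=True)
d=np.load("plane.npz");m,n=d["m"],d["n"]
yw=np.arctan2(-n[1],-n[0]);uy=np.array([-np.sin(yw),np.cos(yw),0]);ux=np.cross(uy,n)
S=np.array([611.01,318.57,128.8])
o=arm.get_obs();t=o["tcp_pos"];Rm=R.from_quat(o["ee_rot"])
rv=(R.from_matrix(np.c_[uy,ux,-n])*Rm.inv()).as_rotvec(degrees=True)
r=t-S
print("t",o["time_s"],"tcp",t,"F",o["force"],"grip",o["grip_width"],"rotvec to go",rv)
print("stand-frame tcp (ux,uy,n):",r@ux,r@uy,r@n,"F in ux,uy,n",o["force"]@ux,o["force"]@uy,o["force"]@n)
def go(a,b,h): return S+a*ux+b*uy+h*n-t
E
python3 - <<'E'
from tgt import *
print("ux",ux,"uy",uy,"n",n,o["joint_positions"])
print("to standoff",go(-64,.4,80),"in from there",-62*n)
E
```

```text
t 6.2833 tcp [467.58 286.71 195.05] F [ 0.28 -0.28  0.58] grip 85.20096964995672 rotvec to go [ 0.05 -0.96 -0.69]
stand-frame tcp (ux,uy,n): -49.17631211540521 -55.64903307013699 143.04122297319395 F in ux,uy,n 0.6331746968192198 -0.22658452793621878 0.18144595014982198
ux [ 0.7  -0.12  0.71] uy [0.17 0.99 0.  ] n [-0.7   0.12  0.71] [ 0.87 -0.16 -0.63  0.64 -0.64  0.87]
to standoff [ 43.13  49.47 -55.03] in from there [ 43.25  -7.42 -43.8 ]
```

>>> {"method": "send_rows", "body": {
  "commands": [
    [[85, 8.6, 9.9, -11, 0, -0.96, -0.69], [85, 8.6, 9.9, -11, 0, 0, 0], [85, 8.6, 9.9, -11, 0, 0, 0], [85, 8.6, 9.9, -11, 0, 0, 0], [85, 8.6, 9.9, -11, 0, 0, 0], [85, 0, 0, 0, 0, 0, 0], [85, 0, 0, 0, 0, 0, 0], [85, 0, 0, 0, 0, 0, 0]]
  ]
}}

```text
time_s: 6.95
tcp_pos: [511.4, 335.0, 143.3]
ee_rot: [0.707, 0.594, 0.249, 0.293]
force: [0.3, 0.7, -0.4]
grip_width: 84.7
```

Run:
```python
from tgt import *
print("in",go(-64,.4,18))
snap(arm,"w6")
```

```text
t 6.95 tcp [511.36 335.02 143.34] F [ 0.31  0.72 -0.44] grip 84.66912211162837 rotvec to go [-0.18  0.19  0.15]
stand-frame tcp (ux,uy,n): -61.05787308656425 -0.6384133126944471 81.7545401249148 F in ux,uy,n -0.18192992503191094 0.7607445400175035 -0.43778428496882876
in [ 42.6   -6.25 -47.12]
```

View pics/w6.png

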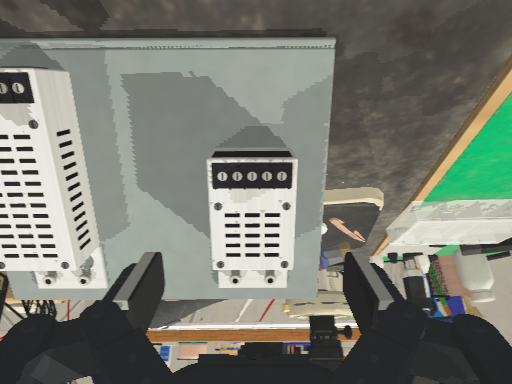

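>>> {"method": "send_rows", "body": {
  "commands": [
    [[85, 8.5, -1.2, -9.4, 0, 0, 0], [85, 8.5, -1.2, -9.4, 0, 0, 0], [85, 8.5, -1.2, -9.4, 0, 0, 0], [85, 8.5, -1.2, -9.4, 0, 0, 0], [85, 8.5, -1.2, -9.4, 0, 0, 0], [85, 0, 0, 0, 0, 0, 0], [85, 0, 0, 0, 0, 0, 0], [85, 0, 0, 0, 0, 0, 0]]
  ]
}}

```text
time_s: 7.67
tcp_pos: [553.4, 330.3, 96.5]
ee_rot: [0.707, 0.594, 0.249, 0.293]
force: [-0.2, 0.8, 0.2]
grip_width: 84.9
```

Run:
```python
from tgt import *
print("in",go(-64,.4,18))
snap(arm,"w7")
```

```text
t 7.6667 tcp [553.35 330.26  96.47] F [-0.18  0.84  0.19] grip 84.93481462866443 rotvec to go [-0.2   0.2   0.05]
stand-frame tcp (ux,uy,n): -64.42236056497396 1.7775207615846254 18.782188597312857 F in ux,uy,n -0.09081415927737228 0.7942750524676676 0.36434446847033664
in [ 0.61 -1.5  -0.25]
```

View pics/w7.png

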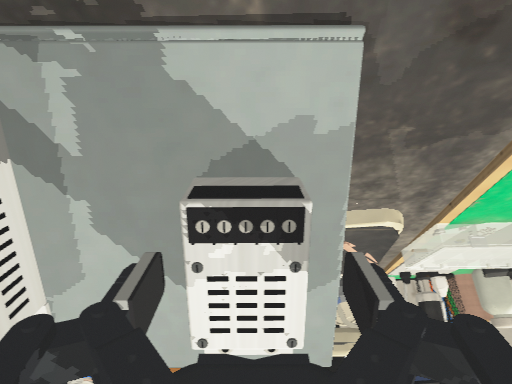

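>>> {"method": "send_rows", "body": {
  "commands": [
    [[85, 0.6, -1.5, -0.3, 0, 0, 0], [50, 0, 0, 0, 0, 0, 0], [50, 0, 0, 0, 0, 0, 0], [50, 0, 0, 0, 0, 0, 0], [50, 0, 0, 0, 0, 0, 0], [50, 0, 0, 0, 0, 0, 0], [50, 0, 0, 0, 0, 0, 0]]
  ],
  "squeeze": 40
}}

```text
time_s: 8.3
tcp_pos: [553.8, 328.8, 95.4]
ee_rot: [0.706, 0.594, 0.249, 0.293]
force: [-5.8, -0.6, 4.3]
grip_width: 52.8
```

Run:
```python
from tgt import *
snap(arm,"w8")
print("14ux",14*ux,"n",n)
```

```text
t 8.3 tcp [553.84 328.83  95.36] F [-5.83 -0.6   4.32] grip 52.834457719321335 rotvec to go [-0.15  0.17  0.04]
stand-frame tcp (ux,uy,n): -64.70127046694029 0.45071993247632675 17.486930193605886 F in ux,uy,n -0.9294591496100579 -1.5731970309046428 7.049199016657017
14ux [ 9.75 -1.67  9.91] n [-0.7   0.12  0.71]
```

View pics/w8.png

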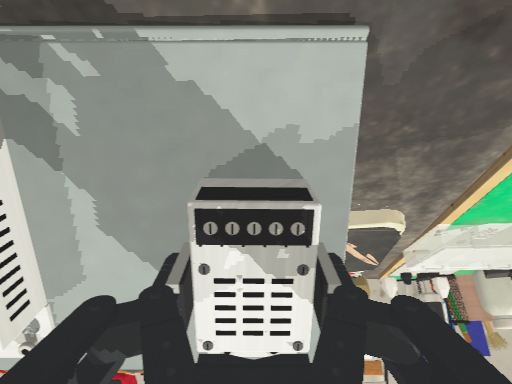

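>>> {"method": "send_rows", "body": {
  "commands": [
    [[50, -0.5, 0.1, 0.5, 0, 0, 0], [50, 2, -0.35, 2, 0, 0, 0], [50, 2, -0.35, 2, 0, 0, 0], [50, 2, -0.35, 2, 0, 0, 0], [50, 2, -0.35, 2, 0, 0, 0], [50, 2, -0.35, 2, 0, 0, 0], [50, 0, 0, 0, 0, 0, 0], [50, 0, 0, 0, 0, 0, 0]]
  ]
}}

```text
time_s: 9.02
tcp_pos: [563.9, 327.1, 105.7]
ee_rot: [0.707, 0.594, 0.249, 0.293]
force: [-0.5, -0.5, -1.8]
grip_width: 53.5
```

Run:
```python
from tgt import *
snap(arm,"w9")
P=cloud(c:=dict(np.load("w9.npz")),c["T"])
Q=P[285:345,215:300].reshape(-1,3);print("cover h",np.nanmedian((Q-S)@n))
```

```text
t 9.0167 tcp [563.92 327.08 105.72] F [-0.45 -0.51 -1.8 ] grip 53.48478829271352 rotvec to go [-0.18  0.17  0.07]
stand-frame tcp (ux,uy,n): -50.13966966075585 0.43043758261796095 17.56487880908216 F in ux,uy,n -1.5289547870101052 -0.5788611633202594 -1.0208663585044018
cover h 36.10206631445848
```

View pics/w9.png

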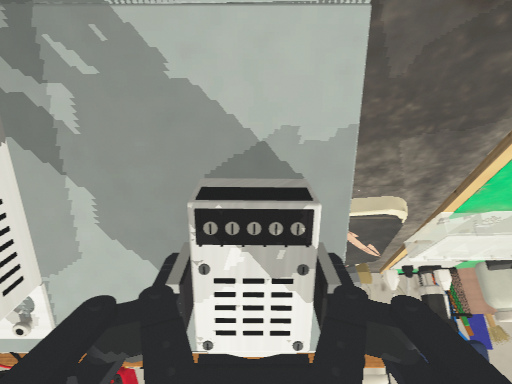

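>>> {"method": "send_rows", "body": {
  "commands": [
    [[50, -1.4, 0.24, 1.4, 0, 0, 0], [50, -1.4, 0.24, 1.4, 0, 0, 0], [50, -1.4, 0.24, 1.4, 0, 0, 0], [50, 0, 0, 0, 0, 0, 0]]
  ]
}}

```text
time_s: 9.4
tcp_pos: [559.1, 328.1, 110.0]
ee_rot: [0.706, 0.594, 0.249, 0.293]
force: [-0.2, 1.4, -2.6]
grip_width: 53.4
```

>>> {"method": "send_rows", "body": {
  "commands": [
    [[50, -2, 0.35, 2, 0, 0, 0], [50, -3, 0.5, 3, 0, 0, 0], [50, -4, 0.7, 4, 0, 0, 0], [50, -7, 1.2, 7, 0, 0, 0], [50, -10, 1.7, 10, 0, 0, 0], [50, -10, 1.7, 10, 0, 0, 0], [50, -12, 2, 12, 0, 0, 0], [50, 0, 0, 0, 0, 0, 0]]
  ]
}}

```text
time_s: 10.07
tcp_pos: [510.7, 337.3, 160.8]
ee_rot: [0.706, 0.594, 0.25, 0.292]
force: [0.3, 0.4, -2.0]
grip_width: 53.3
```

Run:
```python
from tgt import *
snap(arm,"w10");print(o["joint_positions"])
snap(arm,"s10","scene")
f=np.load("s10.npz")["frame"];cv2.imwrite("pics/s10z.png",cv2.resize(f[110:320,160:360],None,fx=3,fy=2.8))
```

```text
t 10.0667 tcp [510.71 337.33 160.79] F [ 0.27  0.37 -2.02] grip 53.28239539979806 rotvec to go [-0.31  0.29 -0.04]
stand-frame tcp (ux,uy,n): -49.440603052119926 1.5331011590669654 94.81267558600676 F in ux,uy,n -1.2883677303559355 0.41142112005583287 -1.5673561430645695
[ 0.88 -0.01 -0.59  0.52 -0.66  0.88]
```

View pics/w10.png

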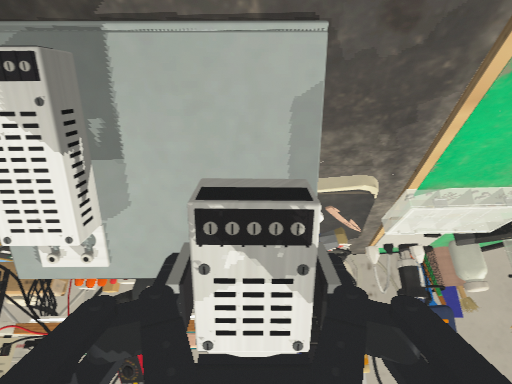

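View pics/s10z.png

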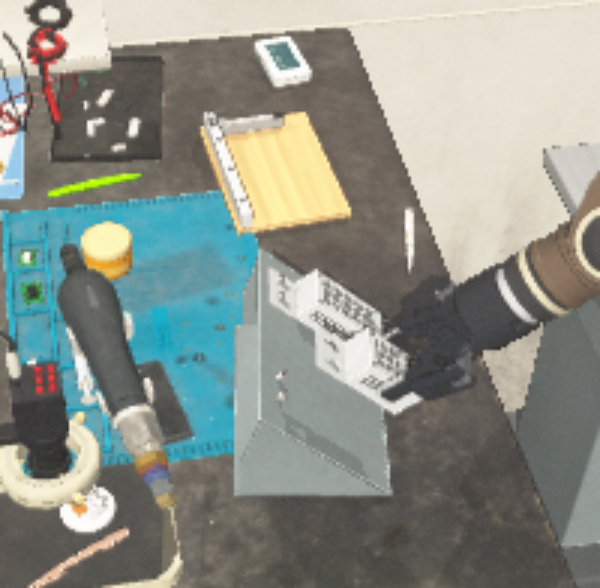

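>>> {"method": "send_rows", "body": {
  "commands": [
    [[50, 0, 0, 15, 0, 0, 0], [50, -5, 0, 29, 0, 0, 0], [50, -5, 0, 29, 0, 0, 0], [50, -5, 0, 29, 0, 0, 0], [50, 0, -20, 10, 0.95, 5.55, 0], [50, 0, -30, 0, 0.95, 5.55, 0], [50, 0, -30, 0, 0.95, 5.55, 0], [50, 0, -30, 0, 0.95, 5.55, 0], [50, 0, -30, 0, 0.95, 5.55, 0], [50, 0, -30, 0, 0.95, 5.55, 0], [50, 0, -30, 0, 0.95, 5.55, 0], [50, 0, -30, 0, 0.95, 5.55, 0], [50, 0, -30, 0, 0, 0, 4.6], [50, 0, -30, 0, 0, 0, 4.6], [50, 0, -30, 0, 0, 0, 4.6], [50, 0, -30, 0, 0, 0, 0], [50, 0, -30, 0, 0, 0, 0], [50, 0, -30, 0, 0, 0, 0], [50, 0, -30, 0, 0, 0, 0], [50, 0, -20, 0, 0, 0, 0]]
  ]
}}

```text
time_s: 11.83
tcp_pos: [496.4, -127.1, 268.8]
ee_rot: [0.683, 0.73, 0.001, 0.001]
force: [-0.8, 0.2, -2.6]
grip_width: 53.4
```

```bash
cat > bt.py <<'E'
from h import *;from station import arm
np.set_printoptions(precision=2,suppress=True)
y=np.deg2rad(4.17);bx=np.array([np.cos(y),np.sin(y),0]);by=np.array([-bx[1],bx[0],0]);C=np.array([527.,-155.7,0])
o=arm.get_obs();t=o["tcp_pos"];Rm=R.from_quat(o["ee_rot"])
rv=(R.from_matrix(np.c_[by,bx,[0,0,-1]])*Rm.inv()).as_rotvec(degrees=True)
print("t",o["time_s"],"tcp",t,"F",o["force"],"grip",o["grip_width"],"rot to go",rv,"board tcp",(t-C)@bx,(t-C)@by,t[2])
def go(a,b,h): return C+a*bx+b*by+np.array([0,0,h])-t
E
python3 - <<'E'
from bt import *
print(go(-30.7,-27,90),o["joint_positions"])
E
```

```text
t 11.8333 tcp [ 496.45 -127.14  268.77] F [-0.84  0.18 -2.56] grip 53.40551409243176 rot to go [-0.01  0.1   0.37] board tcp -28.397007113367273 30.7033281182974 268.7656041741361
[   1.9   -57.72 -178.77] [-0.25  0.1  -0.    1.47  0.   -0.32]
```

>>> {"method": "send_rows", "body": {
  "commands": [
    [[50, 0.2, -10, -10, 0, 0, 0.37], [50, 0.2, -10, -20, 0, 0, 0], [50, 0.2, -10, -25, 0, 0, 0], [50, 0.2, -10, -25, 0, 0, 0], [50, 0.2, -10, -25, 0, 0, 0], [50, 0.5, -8, -25, 0, 0, 0], [50, 0.5, 0, -25, 0, 0, 0], [50, 0, 0, -20, 0, 0, 0], [50, 0, 0, 0, 0, 0, 0], [50, 0, 0, 0, 0, 0, 0], [50, 0, 0, 0, 0, 0, 0]]
  ]
}}

```text
time_s: 12.75
tcp_pos: [498.9, -182.5, 95.5]
ee_rot: [0.68, 0.733, 0.001, 0.001]
force: [0.5, 0.5, -2.2]
grip_width: 53.4
```

Run:
```python
from bt import *
print(go(-30.7,-27,35)); snap(arm,"w11")
```

```text
t 12.75 tcp [ 498.92 -182.46   95.53] F [ 0.54  0.49 -2.21] grip 53.362784836135184 rot to go [-0.05  0.18 -0.1 ] board tcp -29.950090600884284 -24.64553101543531 95.5308569228782
[ -0.58  -2.4  -60.53]
```

View pics/w11.png

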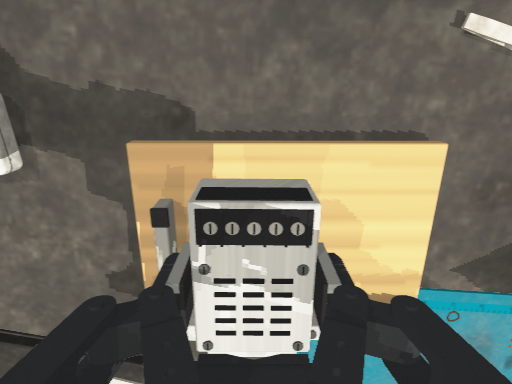

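>>> {"method": "send_rows", "body": {
  "commands": [
    [[50, 0, 0, -20, 0, 0, 0], [50, 0, 0, -20, 0, 0, 0], [50, 0, 0, -12, 0, 0, 0], [50, 0, 0, -4, 0, 0, 0], [50, 0, 0, 0, 0, 0, 0], [50, 0, 0, 0, 0, 0, 0]]
  ]
}}

```text
time_s: 13.3
tcp_pos: [499.2, -182.3, 40.0]
ee_rot: [0.68, 0.733, 0.002, 0.001]
force: [-0.2, -0.1, -1.8]
grip_width: 53.3
```

>>> {"method": "send_rows", "body": {
  "commands": [
    [[50, 0, 0, -1.5, 0, 0, 0], [50, 0, 0, -1.5, 0, 0, 0], [50, 0, 0, -1.5, 0, 0, 0], [50, 0, 0, 0, 0, 0, 0]]
  ]
}}

```text
time_s: 13.63
tcp_pos: [499.1, -182.2, 35.3]
ee_rot: [0.68, 0.733, 0.002, 0.001]
force: [0.0, -0.0, 3.8]
grip_width: 53.3
```

>>> {"method": "send_rows", "body": {
  "commands": [
    [[50, 3, 0.2, 0, 0, 0, 0], [50, 3, 0.2, 0, 0, 0, 0], [50, 1, 0.1, 0, 0, 0, 0], [50, 1, 0.1, 0, 0, 0, 0], [50, 0, 0, 0, 0, 0, 0]]
  ]
}}

```text
time_s: 14.05
tcp_pos: [506.5, -181.7, 35.3]
ee_rot: [0.68, 0.733, 0.001, 0.001]
force: [-2.8, -0.2, 6.7]
grip_width: 53.4
```

>>> {"method": "send_rows", "body": {
  "commands": [
    [[50, 1, 0.1, 0.3, 0, 0, 0], [50, 1, 0.1, 0, 0, 0, 0], [50, 1, 0.1, 0, 0, 0, 0], [50, 0, 0, 0, 0, 0, 0]]
  ]
}}

```text
time_s: 14.38
tcp_pos: [508.6, -181.4, 35.3]
ee_rot: [0.68, 0.733, 0.0, 0.0]
force: [-6.7, -1.7, 9.1]
grip_width: 52.8
```

>>> {"method": "send_rows", "body": {
  "commands": [
    [[50, 1, 0.1, 0, 0, 0, 0], [50, 1, 0.1, 0, 0, 0, 0], [50, 0, 0, 0, 0, 0, 0]]
  ]
}}

```text
time_s: 14.63
tcp_pos: [508.6, -181.4, 35.3]
ee_rot: [0.68, 0.733, -0.001, -0.001]
force: [-14.2, -1.7, 15.1]
grip_width: 53.2
```

>>> {"method": "send_rows", "body": {
  "commands": [
    [[50, -2, -0.1, 0.5, 0, 0, 0], [56, 0, 0, 0, 0, 0, 0], [60, 0, 0, 0, 0, 0, 0], [64, 0, 0, 0, 0, 0, 0], [64, 0, 0, 0, 0, 0, 0], [64, 0, 0, 0, 0, 0, 0]]
  ]
}}

```text
time_s: 15.13
tcp_pos: [509.6, -180.9, 34.9]
ee_rot: [0.68, 0.733, 0.001, 0.0]
force: [0.3, 0.0, 0.3]
grip_width: 63.8
```

Run:
```python
from bt import *
snap(arm,"w12")
```

```text
t 15.1333 tcp [ 509.57 -180.89   34.87] F [0.32 0.04 0.26] grip 63.764827408255506 rot to go [-0.1   0.13 -0.13] board tcp -19.211590583631587 -23.852904114834416 34.86706854567555
```

View pics/w12.png

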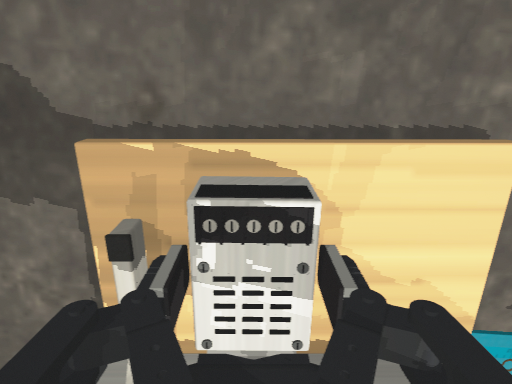

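>>> {"method": "send_rows", "body": {
  "commands": [
    [[64, 0, 0, 10, 0, 0, 0], [64, 0, 0, 30, 0, 0, 0], [64, 0, 0, 35, 0, 0, 0], [20, 2, 26, 0, 0, 0, 0], [0, 2, 26, 0, 0, 0, 0], [0, 0, 0, 0, 0, 0, 0], [0, 0, 0, 0, 0, 0, 0], [0, 0, 0, 0, 0, 0, 0]]
  ]
}}

```text
time_s: 15.85
tcp_pos: [513.4, -129.1, 110.3]
ee_rot: [0.68, 0.733, 0.001, 0.0]
force: [0.1, -0.6, 0.4]
grip_width: 3.1
```

Run:
```python
from bt import *
print(go(-12,30,33))
snap(arm,"w13")
```

```text
t 15.85 tcp [ 513.36 -129.13  110.27] F [ 0.1  -0.56  0.42] grip 3.0801357593440963 rot to go [-0.07  0.13 -0.14] board tcp -11.671649497392231 27.491588247952233 110.27389001903809
[ -0.51   2.48 -77.27]
```

View pics/w13.png

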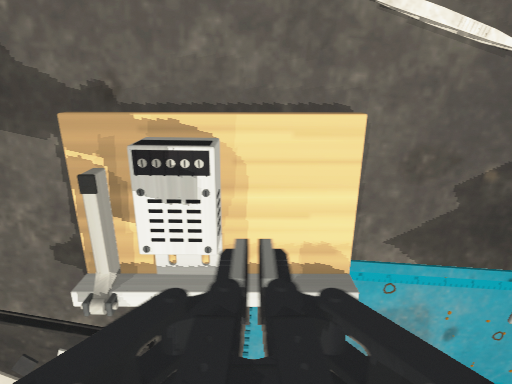

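>>> {"method": "send_rows", "body": {
  "commands": [
    [[0, 0, 3, -30, 0, 0, 0], [0, 0, 0, -30, 0, 0, 0], [0, 0, 0, -15, 0, 0, 0], [0, 0, 0, -2, 0, 0, 0], [0, 0.3, -4, 0, 0, 0, 0], [0, 0.3, -4, 0, 0, 0, 0], [0, 0, 0, 0, 0, 0, 0]]
  ]
}}

```text
time_s: 16.48
tcp_pos: [515.1, -135.3, 34.5]
ee_rot: [0.681, 0.733, 0.002, 0.001]
force: [0.3, -0.0, 0.5]
grip_width: 0.1
```

>>> {"method": "send_rows", "body": {
  "commands": [
    [[0, 0.3, -4, 0, 0, 0, 0], [0, 0.3, -4, 0, 0, 0, 0], [0, 0.3, -4, 0, 0, 0, 0], [0, 0.3, -4, 0, 0, 0, 0], [0, 0.3, -4, 0, 0, 0, 0], [0, 0.3, -4, 0, 0, 0, 0], [0, 0, 0, 0, 0, 0, 0]]
  ]
}}

```text
time_s: 17.07
tcp_pos: [515.8, -158.9, 33.0]
ee_rot: [0.68, 0.733, 0.001, 0.0]
force: [-0.3, -0.0, 0.1]
grip_width: 0.0
```

Run:
```python
from bt import *
snap(arm,"w14")
```

```text
t 17.0667 tcp [ 515.8  -158.88   32.97] F [-0.28 -0.04  0.08] grip 0.03805965102465592 rot to go [-0.05  0.12 -0.07] board tcp -11.400033736730995 -2.3612438434049805 32.96820537874302
```

View pics/w14.png

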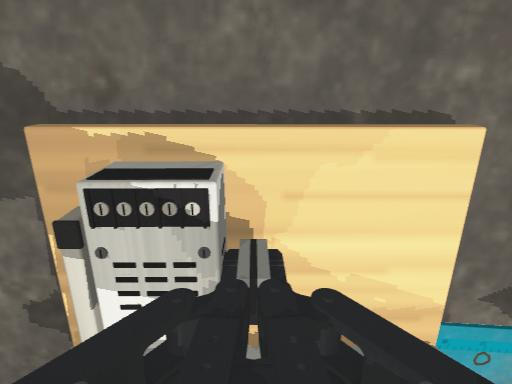

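>>> {"method": "send_rows", "body": {
  "commands": [
    [[0, 0.1, -2, 0, 0, 0, 0], [0, 0.1, -2, 0, 0, 0, 0], [0, 0.1, -2, 0, 0, 0, 0], [0, 0, 0, 0, 0, 0, 0]]
  ]
}}

```text
time_s: 17.45
tcp_pos: [515.9, -164.2, 32.8]
ee_rot: [0.68, 0.733, 0.001, 0.0]
force: [-0.0, -0.3, -0.1]
grip_width: -0.2
```

>>> {"method": "send_rows", "body": {
  "commands": [
    [[0, 0.1, -2, 0, 0, 0, 0], [0, 0.1, -2, 0, 0, 0, 0], [0, 0, 0, 0, 0, 0, 0]]
  ]
}}

```text
time_s: 17.7
tcp_pos: [516.2, -168.3, 32.9]
ee_rot: [0.68, 0.733, 0.001, 0.0]
force: [-0.4, 0.4, 0.2]
grip_width: 0.1
```

>>> {"method": "send_rows", "body": {
  "commands": [
    [[0, 0.1, -1.5, 0, 0, 0, 0], [0, 0.1, -1.5, 0, 0, 0, 0], [0, 0, 0, 0, 0, 0, 0]]
  ]
}}

```text
time_s: 17.95
tcp_pos: [516.2, -170.4, 32.9]
ee_rot: [0.68, 0.733, 0.002, -0.0]
force: [-0.9, 4.9, 0.9]
grip_width: -0.2
```

Run:
```python
from bt import *
snap(arm,"w15")
```

```text
t 17.95 tcp [ 516.24 -170.36   32.92] F [-0.88  4.92  0.87] grip -0.2100814105314378 rot to go [-0.2   0.11 -0.13] board tcp -11.795736970270397 -13.842418680099248 32.91778141085113
```

View pics/w15.png

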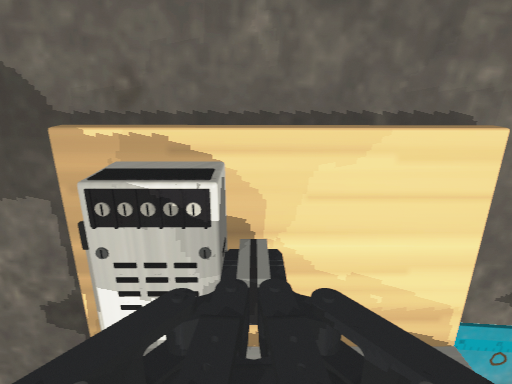

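Contact force of about 5 N; the case now hides the stop. I press a little more, then back off, lift and check.

>>> {"method": "send_rows", "body": {
  "commands": [
    [[0, 0.1, -1, 0, 0, 0, 0], [0, 0, 0, 0, 0, 0, 0], [0, 0, 0, 0, 0, 0, 0]]
  ]
}}

```text
time_s: 18.25
tcp_pos: [516.2, -170.4, 32.9]
ee_rot: [0.68, 0.733, 0.002, -0.001]
force: [-0.9, 8.5, 2.6]
grip_width: -0.0
```

>>> {"method": "send_rows", "body": {
  "commands": [
    [[0, 0, 3, 0, 0, 0, 0], [0, 0, 10, 0, 0, 0, 0], [0, 0, 10, 15, 0, 0, 0], [0, -10, 0, 40, 0, 0, 0], [0, -10, 0, 40, 0, 0, 0], [0, -10, -20, 20, 0, 0, 0], [0, 0, 0, 0, 0, 0, 0], [0, 0, 0, 0, 0, 0, 0], [0, 0, 0, 0, 0, 0, 0]]
  ]
}}

```text
time_s: 19.0
tcp_pos: [486.3, -168.7, 147.2]
ee_rot: [0.68, 0.733, 0.001, 0.0]
force: [-0.5, -0.2, -0.4]
grip_width: -0.0
```

Run:
```python
from bt import *
o,c,T=snap(arm,"w16")
P=cloud(c,T)
f=c["frame"];cv2.imwrite("pics/w16z.png",cv2.resize(f[100:300,100:330],None,fx=3.3,fy=3,interpolation=cv2.INTER_NEAREST))
```

```text
t 19.0 tcp [ 486.33 -168.73  147.2 ] F [-0.45 -0.18 -0.44] grip -0.04288287730529423 rot to go [-0.09  0.09 -0.09] board tcp -41.50741217930316 -10.03678614530865 147.20013480885527
```

View pics/w16.png

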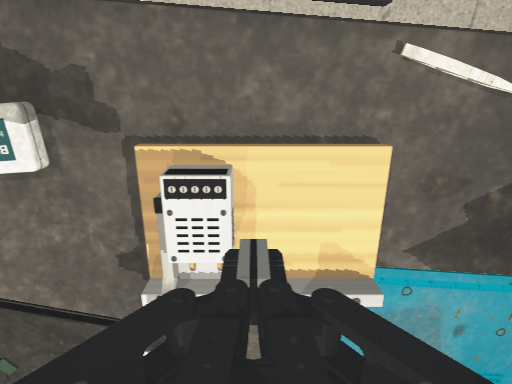

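View pics/w16z.png

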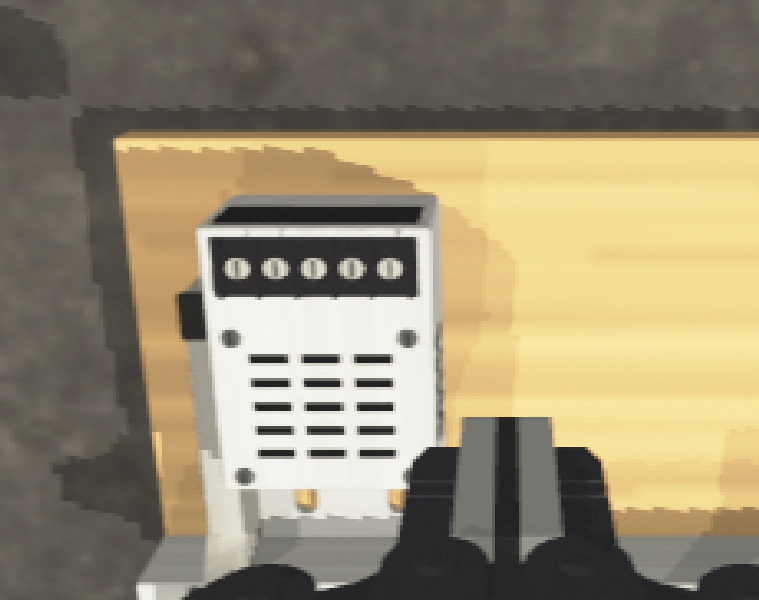

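>>> {"method": "send_rows", "body": {
  "commands": [
    [[0, -20, -20, 0, 0, 0, 0], [0, -20, -26, 0, 0, 0, 0], [0, 0, 0, -30, 0, 0, 0], [0, 0, 0, -35, 0, 0, 0], [0, 0, 0, -35, 0, 0, 0], [0, 0, 0, -13, 0, 0, 0], [0, 0, 0, 0, 0, 0, 0], [0, 0, 0, 0, 0, 0, 0]]
  ]
}}

```text
time_s: 19.72
tcp_pos: [445.4, -214.0, 33.3]
ee_rot: [0.68, 0.733, 0.001, -0.002]
force: [0.7, -0.2, 0.4]
grip_width: 0.3
```

Run:
```python
from bt import *
```

```text
t 19.7167 tcp [ 445.42 -214.05   33.31] F [ 0.68 -0.16  0.43] grip 0.339042668421701 rot to go [-0.19 -0.09 -0.14] board tcp -85.60903963742155 -52.25861181851174 33.3125735139066
```

>>> {"method": "send_rows", "body": {
  "commands": [
    [[0, 5, 0.4, 0, 0, 0, 0], [0, 5, 0.4, 0, 0, 0, 0], [0, 3, 0.2, 0, 0, 0, 0], [0, 2, 0.1, 0, 0, 0, 0], [0, 0, 0, 0, 0, 0, 0]]
  ]
}}

```text
time_s: 20.13
tcp_pos: [461.9, -214.1, 35.7]
ee_rot: [0.68, 0.733, 0.001, 0.001]
force: [-2.6, -0.9, 1.4]
grip_width: -0.2
```

>>> {"method": "send_rows", "body": {
  "commands": [
    [[0, 1, 0.1, 0, 0, 0, 0], [0, 1, 0.1, 0, 0, 0, 0], [0, 0, 0, 0, 0, 0, 0]]
  ]
}}

```text
time_s: 20.38
tcp_pos: [461.9, -213.9, 35.1]
ee_rot: [0.68, 0.733, -0.0, -0.001]
force: [-8.1, -2.0, 5.3]
grip_width: 0.1
```

>>> {"method": "send_rows", "body": {
  "commands": [
    [[0, -4, 0, 0, 0, 0, 0], [0, -10, 0, 0, 0, 0, 0], [0, 0, 0, 35, 0, 0, 0], [0, 0, 0, 38, 0, 0, 0], [0, 18, 24, 38, 0, 0, 0], [0, 18, 24, 35, 0, 0, 0], [0, 18, 24, 0, 0, 0, 0], [0, 18, 24, 0, 0, 0, 0], [0, 0, 0, 0, 0, 0, 0], [0, 0, 0, 0, 0, 0, 0], [0, 0, 0, 0, 0, 0, 0]]
  ]
}}

```text
time_s: 21.3
tcp_pos: [516.7, -123.3, 172.1]
ee_rot: [0.68, 0.733, 0.001, 0.0]
force: [-0.5, 0.3, 0.1]
grip_width: 0.0
```

Run:
```python
from bt import *
o,c,T=snap(arm,"w17")
f=c["frame"];cv2.imwrite("pics/w17z.png",cv2.resize(f[120:270,80:260],None,fx=4,fy=4,interpolation=cv2.INTER_NEAREST))
```

```text
t 21.3 tcp [ 516.73 -123.28  172.09] F [-0.51  0.33  0.08] grip 0.028357544851394745 rot to go [-0.1   0.1  -0.14] board tcp -7.880954099588155 33.07635359041311 172.08817368725389
```

View pics/w17.png

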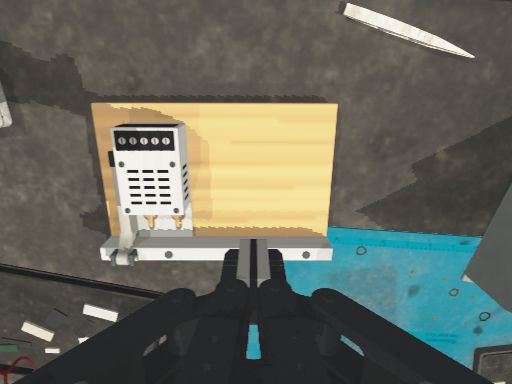

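View pics/w17z.png

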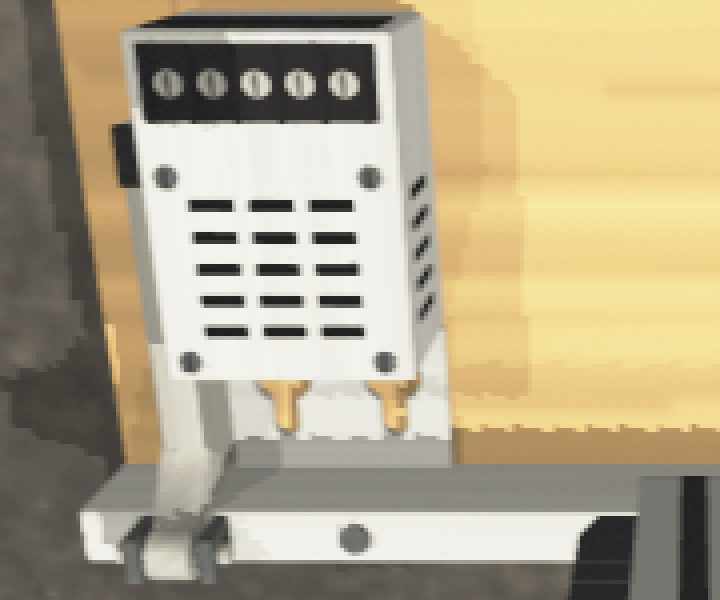

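Run:
```python
from bt import *
c=dict(np.load("w17.npz"));T=c["T"]
f=lambda l:np.array(l)/4+[80,120]-.375
def b(uv,z):
    r=onz(c,T,f(uv),z)-C;return np.c_[r@bx,r@by]
cv=b([(122,30),(388,32),(173,379),(414,379)],53);print("cover",cv,"mean",cv.mean(0))
for i,j in((0,1),(2,3),(0,2),(1,3)):
    d=cv[j]-cv[i];print(np.rad2deg(np.arctan2(d[1],d[0])))
print("tongue end R at fence",b([(452,465)],20),"fence bot",b([(600,465)],17),"fence top",b([(300,512)],43),"stop top edge",b([(225,450)],39),"plate right bottom edges",b([(452,420)],20))
P=cloud(c,T);u=slice(125,170);Q=P[165:205,u].reshape(-1,3);print("cover z",np.nanmedian(Q[:,2]),"board z",np.nanmedian(P[150:210,220:300,2]))
m=Q[~np.isnan(Q).any(1)];n=np.linalg.svd(m-m.mean(0),full_matrices=False)[2][2];print("tilt",n)
snap(arm,"t17","top");snap(arm,"s17","scene")
P=np.load("t17.npz")["frame"];Q=np.load("top0.npz")["frame"];
cv2.imwrite("pics/t17z.png",np.vstack([cv2.resize(P[155:255,125:415],None,fx=2.7,fy=2.7),cv2.resize(Q[155:255,125:415],None,fx=2.7,fy=2.7)]))
```

```text
t 21.35 tcp [ 516.52 -123.68  172.08] F [-0.39 -0.03  0.13] grip 0.22073708239286635 rot to go [-0.1   0.09 -0.09] board tcp -8.11906932567466 32.69883935737848 172.08329778042466
cover [[-58.01 -79.  ]
 [-57.74 -26.1 ]
 [ 17.2  -78.63]
 [ 17.1  -26.05]] mean [-20.36 -52.45]
89.71162415128433
90.10833374921192
0.2812715078455799
0.03263883769712928
tongue end R at fence [[ 54.55 -25.91]] fence bot [[55.99 11.25]] fence top [[ 55.29 -57.6 ]] stop top edge [[ 41.15 -75.  ]] plate right bottom edges [[ 42.09 -25.17]]
cover z 53.532288700955036 board z 17.446261372177844
tilt [-0. -0.  1.]
```

View pics/t17z.png

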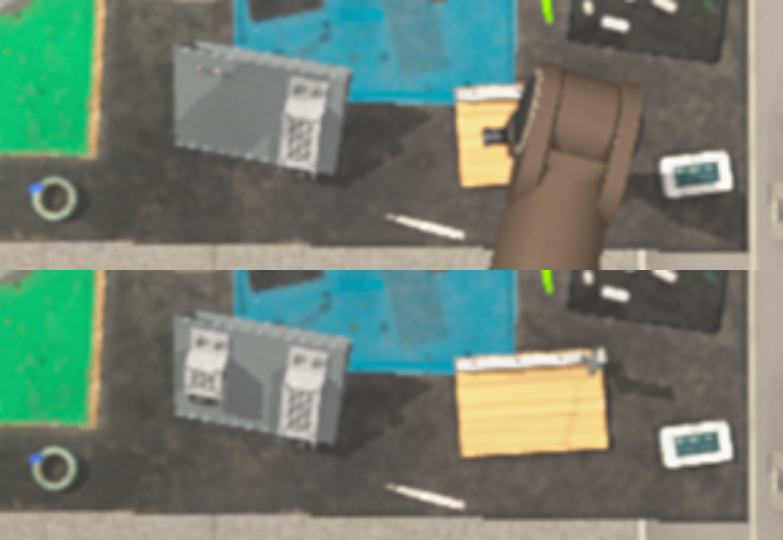

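Run:
```python
from h import *
from station import arm
c=dict(np.load("w17.npz"));P=cloud(c,c["T"])
print("stop top", P[158,110],P[214,123],P[225,125])
arm.finish_job()
```

```text
stop top [ 503.49499656 -246.3009253    40.04975714] [ 549.26057813 -232.5212567    53.54434853] [ 566.61198385 -237.0723004    39.53052015]
the job is handed in; nothing more can be done
```

The shorter supply is lying on the board, cover up and keyhole end to the fence, snug against both the fence and the stop. I handed the job in after about 21 s of robot time. No verdict came back, so the result rests on my own checks below.

I pushed the stop down and pressed it to its end stop. Next I gripped the shorter supply, slid it 14.5 mm up the slope and lifted it off the studs, feeling only its weight. I set it on the board and held it against the fence before letting go. With closed fingers I then pushed it against the stop, then against the fence once more.

| Check | Measured | Allowed |
|---|---|---|
| Supply position on board, x | 29.6 mm | 25 to 33 mm |
| Supply position on board, y | -52.5 mm | -56.5 to -49.5 mm |
| Squareness | within 0.3° | 0.06 rad (3.4°) |
| Height of the cover above the board | 36.1 mm (the case is 36 mm high) | back within 2.5 mm of the board |
| Stop's top face | level, at 39.5–40 mm | 39 mm nominal |

In the top view the longer supply, tape, tweezers and tin had not visibly moved. I did not re-measure the jar on its own. The arm was clear of everything at hand-in.

- **Depth offset:** depth readings ran about 0.5 mm high on the board and cover.
- **Stop reading:** one of my three depth points on the stop read 53.5 mm because it fell on the supply's cover, so I discarded it.

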